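# Find the high spot of a lap plate against the pointer

## Robot

A 7-joint arm with a two-finger parallel gripper is mounted at the origin on the work surface. World frame = base frame: x ahead of the robot, y to its left, z up, the work surface at z = 0. Lengths are in m, angles in degrees, forces in N, time in s.
With the tool pointing down it reaches from about 0.4 to 0.85 m from the base axis. Payload 10.4 kg.
Tool frame: the origin (TCP) lies on the centre line of the jaws, within the pads' length; the fingertips stand 11 mm ahead of it and the grasp point (between the pads) lies 8 mm behind it (nose_length is the distance from the TCP to the fingertips, in m); z points along the fingers, x is the direction in which the jaws open and shut, and the axes are right-handed (so a half turn about z gives the same grasp; the last joint's range is limited). The gripper opens to 87 mm and grips with 3 to 60 N. Pads are 19 mm wide; open, the fingers measure 117 mm over their backs; the gripper's body (75 mm by 190 mm) begins 51 mm behind the grasp point.
Start: joints at [-73.086, 19.034, -3.707, 83.658, 1.238, 77.344, -5.071], TCP at [0.195, 0.594, 0.234] pointing down, gripper open.
Joint ranges: [-148.97, 148.97], [-28.65, 121.19], [-84.17, 76.75], [9.2, 138.47], [-72.65, 252.65], [3.7, 117.97], [-149.18, 149.18]. Speed limits (degrees/s): [127.2, 127.2, 159.86, 159.86, 180, 180, 180].

## Interface

Orientations are given as a 3x3 rotation matrix whose columns are the frame's x, y, z axes.
In Python, from bench import * gives the robot as it stands. The module is installed in compiled form; this text tells all that it offers. Calls block until the motion is done:
- movep(position, orientation): joint-space move of the TCP to a pose.
- servo_line(position, attitude=None, v=0.15, threshold=None): straight line of the TCP; attitude=None keeps the orientation; v is the mean speed in m/s. With threshold (N) it stops when the force on the tool has changed by that much, and returns True; else False.
- set_joints(angles): joint-space move.
- gripper_to(opening, grasp_force=None): finger opening in m; grasp_force is the grip in N (None keeps the last); returns when the fingers have stopped.
- sleep(seconds).
- ik(position, orientation): joint angles nearest the present ones, or None.
- observe(): the state.
- grab_frame(name): name is "side" or "top"; returns a dict with "pixels" (384x512x3 uint8, red, green, blue), "range_z" (384x512 float32, m along the optical axis (not along the pixel's ray), 0 where there is no reading), "K" (3x3 intrinsics, pixels), "dist_coeffs" ([k1, k2, p1, p2, k3] as OpenCV has them; the pictures are not rectified), "R" (3x3) and "t" (3): a world point X has camera coordinates R X + t. Camera axes: x right, y down, z forward; pixel columns grow to the right and rows downward; lengths in m; the calibration is good to about 2 mm. A picture is of the moment at which its call begins.
A pose or a line that the arm cannot do raises MotionError and nothing moves.
- hand_in(): hands the job in, once; it reports no verdict.
The state is a dict: "time": time; "q": joint angles; "qd": joint speeds; "effort": joint torques, N m; "tcp_pos": TCP position; "tool_rot": TCP orientation; "wrist_force": force on the tool from outside, world axes, zero at the start; "ft_torque": the same for the moment, N m; "grip_width": finger opening in m.
Only numpy, scipy, OpenCV 4.12 (cv2) and the standard library are available. Lean on these libraries where they do the work, as an engineer would, in place of code of your own. Each camera call takes 0.05 s, during which the arm holds its last target. There are 200 camera calls.

## Task

The grinding plate of this flat lap has been fitted slightly off centre. Slide the pointer in until its pin bears lightly on the plate's rim, then turn the plate slowly to find its high spot, the place where the rim bears hardest on the pin, and leave the plate standing still with the high spot at the pin and the pin still bearing on it. Never press the pin hard, and leave the other things on the bench where they are.

Things in the scene. Friction and masses are not known exactly. Their poses are not given: they have to be found in the camera images.
- lap: flat lap grinder: grey housing 280 x 360 x 75 mm with a round black pan, fixed to the bench. Origin: on the spindle's axis at bench level; +z up, +y level from the spindle along the line of the pointer. A low clamp nut (33 mm across on a 60 mm washer, thread end 20 mm above the plate) stands in the middle of the plate. A thin water pipe stands at its (+x, -y) corner.
- spindle_top (a point): on the spindle's axis, level with the top face of the bare metal grinding plate, 112 mm above the bench. The plate, 200 mm across and 14 mm thick, lies level and turns about the upright spindle. Its own centre lies 2 mm off the axis, in a direction that differs each time and cannot be told from the knob; the rim's high spot lies that way.
- knob (a point): centre, half-way up, of the black turning knob: an upright round grip 22 mm across, 41 mm tall, 66 mm from the spindle's axis, revolving freely on its stud. 25 mm above the plate's face, 137 mm above the bench. Carry it round to turn the plate, either way, without stops. It takes about 1 N at the knob, and 1 N more for each newton that the pin bears on the rim.
- spindle (a joint): angle of the knob about the spindle, rad, counter-clockwise seen from above, from the +x axis of lap (the pin meets the rim at pi/2)
- pointer_grip (a point): centre, half-way up, of the pointer's upright black grip: 18 mm across, 38 mm tall, on a steel slide block whose top is 111 mm above the bench. The point is 138 mm above the bench, 33 mm above the pin. The slide runs level, straight towards the spindle (-y of lap), drags with about 17 N, and stays where it is left.
- pointer_tip (a point): end of the pointer's pin (round nose, 6 mm across) when nothing presses on it: 63 mm nearer the spindle than the grip, 105 mm above the bench, half-way up the rim. The pin is sprung: it bears with 1 N at first touch and 2.5 N more for each mm that it is pushed back, up to 9 mm.
- pointer (a joint): position of the pointer's slide, m: 0 fully back, 0.040 fully in. The pin first touches the rim somewhere from 0.023 (high spot at the pin) to 0.027 (low spot at the pin).
- vertebra: bystander: brown fossil vertebra, about 130 x 115 x 46 mm, on the bench
- consolidant: bystander: amber bottle 56 mm across and 130 mm tall, on the bench
- air_scribe: bystander: steel pen-like air scribe 145 mm long and 16 mm thick, lying on the bench

How it is judged:
By the outcome, as a careful person would: the job done as asked, in the order asked, and still so for the second after the job is handed in, with the robot touching nothing.
It also fails if it takes over 72 s, if anything falls off the work surface, if the arm or the gripper's body presses on something with over 40 N, if the wrist force passes 120 N, or if a joint passes its speed limit or range.

## Working session

There is one attempt and no reset: what is moved stays moved. The work goes in short steps, each a Python script; the robot and the scene stay as the last script left them, time stands still between calls to the robot, and variables do not carry over. Pictures are saved under pics/ and viewed, about 8 in all and at most 12, crops included, and the job is handed in when it is done.

```bash
mkdir -p pics
python3 - <<'E'
from bench import *
import cv2,numpy as np
for n in("side","top"):
    f=grab_frame(n); cv2.imwrite(f"pics/{n}0.png",f["pixels"][:,:,::-1]); np.savez(f"{n}0.npz",**f)
    print(n,f["K"].tolist(),f["dist_coeffs"],f["R"].tolist(),f["t"])
print(observe())
E
```

```text
side [[369.6133916016233, 0.0, 254.9895333207489], [0.0, 369.6133916016233, 192.8083585822177], [0.0, 0.0, 1.0]] [0.01973934 0.         0.         0.         0.        ] [[-0.9760413267864831, -0.2175065463140442, 0.005850702130325827], [-0.14822946211519156, 0.6450012743228926, -0.7496675147576328], [0.15928388168902166, -0.7325737221825396, -0.6617887779357524]] [0.53659029 0.172786   0.95990696]
top [[440.95724511998765, 0.0, 257.2933270754075], [0.0, 440.95724511998765, 199.83474999564206], [0.0, 0.0, 1.0]] [-0.10036661  0.          0.          0.          0.        ] [[0.02739275862635365, -0.9996136863948655, 0.004702631912608955], [-0.9818720107064931, -0.027788647758482582, -0.18749705503538788], [0.18755530215386243, 0.0005186789200906979, -0.9822539079108573]] [-0.03656345  0.57302066  1.10499282]
{'time': 0.1, 'q': array([-73.0857833 ,  19.06760859,  -3.707541  ,  83.70047464,
         1.23730667,  77.34419711,  -5.0708206 ]), 'qd': array([-0.14971993, -0.07306517,  0.03836983, -0.19516322, -0.01216771,
       -0.0313969 , -0.07314531]), 'effort': array([ 1.53613753e-03, -6.24545503e+01,  2.44499225e-02, -3.90711486e+01,
       -6.15559984e-02,  3.67208314e-02,  7.57864086e-05]), 'tcp_pos': array([0.19519584, 0.59338601, 0.23284763]), 'tool_rot': array([[ 3.12463029e-01,  9.49929858e-01, -3.47215412e-04],
       [ 9.49929081e-01, -3.12463218e-01, -1.21580714e-03],
       [-1.26342355e-03,  5.00647656e-05, -9.99999201e-01]]), 'wrist_force': array([-1.21227829,  1.11441006,  0.68184505]), 'ft_torque': array([ 0.00224589, -0.02627686, -0.00486264]), 'grip_width': 0.08672182816374199}
```

View pics/top0.png

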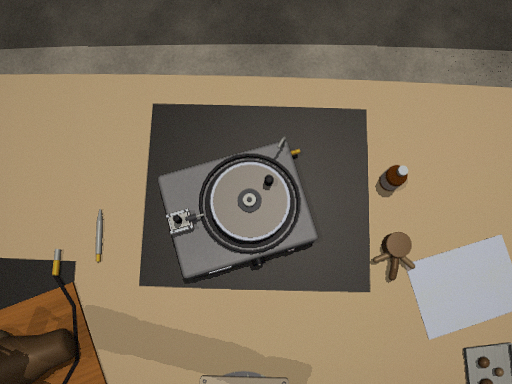

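View pics/side0.png

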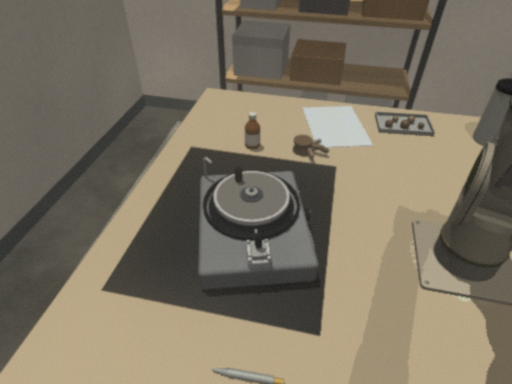

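Top view: the plate's centre is at about (249,200), the knob at (268,181) and the pointer grip at (178,219). The side view shows the knob at (239,174), the nut at (252,193) and the grip at (258,238). Next I'll measure them.

```bash
cat > h.py <<'E'
import cv2,numpy as np
def ray(f,uv):
    p=cv2.undistortPoints(np.array([[uv]],float),f["K"],f["dist_coeffs"])[0,0]
    R=f["R"];c=-R.T@f["t"];return c,R.T@np.array([p[0],p[1],1])
def onz(f,uv,z):
    c,d=ray(f,uv);return c+d*(z-c[2])/d[2]
def tri(fs,uvs):
    A=np.zeros((3,3));b=np.zeros(3)
    for f,uv in zip(fs,uvs):
        c,d=ray(f,uv);d=d/np.linalg.norm(d);P=np.eye(3)-np.outer(d,d);A+=P;b+=P@c
    return np.linalg.solve(A,b)
def blobs(f,box,thr,amin=10):
    x0,y0,x1,y1=box;g=f["pixels"].max(2)[y0:y1,x0:x1]
    n,l,s,c=cv2.connectedComponentsWithStats((g<thr).astype(np.uint8))
    return [(s[i,4],s[i,:4]+[x0,y0,0,0],c[i]+[x0,y0]) for i in range(1,n) if s[i,4]>=amin]
E
python3 - <<'E'
from h import *
T=dict(np.load("top0.npz"));S=dict(np.load("side0.npz"))
for n,f,boxes in(("top",T,[(255,168,282,195),(165,205,195,235)]),("side",S,[(228,163,250,186),(245,225,272,265)])):
    for b in boxes:
        print(n,b)
        for x in blobs(f,b,45,8): print(x, [onz(f,x[2],z).round(4) for z in(.137,.157)])
# plate rim: bright pixels
g=T["pixels"].max(2)
m=(g>100).astype(np.uint8);m[:155]=0;m[245:]=0;m[:,:209]=0;m[:,292:]=0
cs,_=cv2.findContours(m,cv2.RETR_EXTERNAL,cv2.CHAIN_APPROX_NONE);c=max(cs,key=cv2.contourArea)
P=np.array([onz(T,p[0],.112)[:2] for p in c])
def fit(P):
    for k in range(4):
        A=np.c_[2*P,np.ones(len(P))];s=np.linalg.lstsq(A,(P**2).sum(1),rcond=None)[0];r=np.sqrt(s[2]+s[:2]@s[:2]);e=np.hypot(*(P-s[:2]).T)-r;P=P[abs(e)<max(2*e.std(),.0015)]
    return s[:2],r,e.std(),len(P)
print("plate",fit(P))
a=cv2.resize(T["pixels"][140:260,150:310],None,fx=5,fy=5,interpolation=cv2.INTER_CUBIC);cv2.imwrite("pics/c1.png",a[:,:,::-1])
print(T["range_z"][200,249],T["range_z"][181,268])
E
```

```text
top (255, 168, 282, 195)
(np.int32(61), array([264, 176,   9,  10]), array([268.       , 180.6557377])) [array([ 0.6068, -0.0456,  0.137 ]), array([ 0.602 , -0.0452,  0.157 ])]
top (165, 205, 195, 235)
(np.int32(49), array([173, 215,   9,   9]), array([177.28571429, 219.26530612])) [array([0.5046, 0.1719, 0.137 ]), array([0.5018, 0.1683, 0.157 ])]
(np.int32(10), array([189, 219,   6,   3]), array([191.5, 220. ])) [array([0.5038, 0.1372, 0.137 ]), array([0.501 , 0.1342, 0.157 ])]
side (228, 163, 250, 186)
side (245, 225, 272, 265)
(np.int32(236), array([245, 225,  27,  22]), array([260.08050847, 232.77966102])) [array([0.5056, 0.1485, 0.137 ]), array([0.5021, 0.1664, 0.157 ])]
(np.int32(9), array([249, 236,   4,   4]), array([250.44444444, 237.55555556])) [array([0.5237, 0.1674, 0.137 ]), array([0.5196, 0.1848, 0.157 ])]
plate (array([ 0.56149022, -0.00191785]), np.float64(0.09914542618493813), np.float64(0.0007202239909656599), 219)
1.0836072 1.0642668
```

View pics/c1.png

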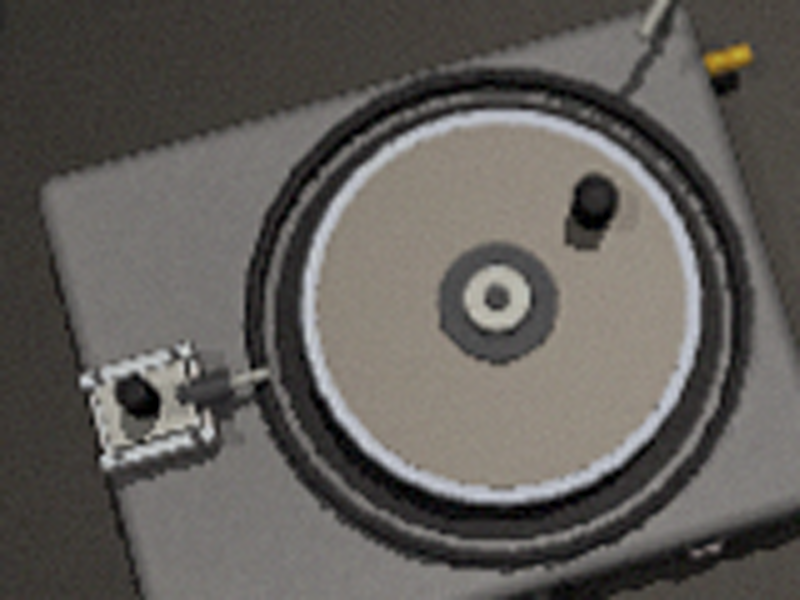

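Run:
```python
from h import *
T=dict(np.load("top0.npz"));S=dict(np.load("side0.npz"))
def cloud(f,box):
    x0,y0,x1,y1=box;u,v=np.meshgrid(np.arange(x0,x1),np.arange(y0,y1));uv=np.stack([u.ravel(),v.ravel()],1).astype(float)
    p=cv2.undistortPoints(uv[:,None],f["K"],f["dist_coeffs"])[:,0];z=f["range_z"][v,u].ravel()
    return (np.c_[p,np.ones(len(p))]*z[:,None]-f["t"])@f["R"],uv
for n,f,bs in(("top",T,[(255,165,285,198),(162,203,192,236),(240,190,260,210)]),("side",S,[(226,160,252,190),(244,222,272,265),(240,182,264,204)])):
    for b in bs:
        X,uv=cloud(f,b)
        for lo,hi in((.125,.15),(.15,.165)):
            m=(X[:,2]>lo)&(X[:,2]<hi)
            if m.sum()>2: print(n,b,lo,m.sum(),X[m].mean(0).round(4),X[m].min(0).round(4),X[m].max(0).round(4),uv[m].mean(0).round(1))
print("nut",onz(T,(249.2,199.4),.132),"knobtop",onz(T,(269.,179.),.1575), -T["R"].T@T["t"])
X,_=cloud(T,(225,215,240,225));print("plate z",X[:,2].mean(),X[:,2].std())
a=cv2.resize(S["pixels"][140:290,180:330],None,fx=4,fy=4,interpolation=cv2.INTER_CUBIC);cv2.imwrite("pics/c2.png",a[:,:,::-1])
```

```text
top (255, 165, 285, 198) 0.125 24 [ 0.6008 -0.0453  0.1362] [ 0.5664 -0.0575  0.1253] [ 0.6159 -0.0148  0.15  ] [267.8 183.1]
top (255, 165, 285, 198) 0.15 61 [ 0.6077 -0.0468  0.1556] [ 0.5988 -0.0573  0.1509] [ 0.6176 -0.0378  0.1598] [268.7 178.5]
top (162, 203, 192, 236) 0.125 18 [0.5016 0.1673 0.1394] [0.4966 0.1636 0.1271] [0.5096 0.1774 0.1497] [178.9 220.4]
top (162, 203, 192, 236) 0.15 42 [0.5054 0.172  0.1553] [0.4981 0.1652 0.1509] [0.5127 0.1796 0.1622] [175.9 217.8]
top (240, 190, 260, 210) 0.125 74 [ 0.5626 -0.0008  0.1279] [ 0.5488 -0.015   0.125 ] [0.5767 0.0147 0.1335] [249.3 198.5]
side (226, 160, 252, 190) 0.125 76 [ 0.599  -0.0324  0.1359] [ 0.561 -0.047  0.125] [0.6184 0.0041 0.15  ] [240.  178.4]
side (226, 160, 252, 190) 0.15 45 [ 0.6085 -0.0447  0.1564] [ 0.5989 -0.057   0.151 ] [ 0.6186 -0.0349  0.1599] [237.5 169. ]
side (244, 222, 272, 265) 0.125 59 [0.5053 0.1772 0.1376] [0.4981 0.1727 0.1255] [0.514  0.1806 0.1495] [257.6 242. ]
side (244, 222, 272, 265) 0.15 48 [0.5064 0.1736 0.1558] [0.4984 0.1647 0.1503] [0.5146 0.1792 0.1599] [257.5 235.2]
side (240, 182, 264, 204) 0.125 79 [0.5627 0.0013 0.128 ] [ 0.5474 -0.0154  0.1251] [0.5775 0.0168 0.1354] [250.3 190.6]
nut [ 0.5595007  -0.00078876  0.132     ] knobtop [ 0.60608138 -0.04749296  0.1575    ] [ 0.35638726 -0.02119899  1.19299515]
plate z 0.11913530999769349 0.0879953738030525
```

View pics/c2.png

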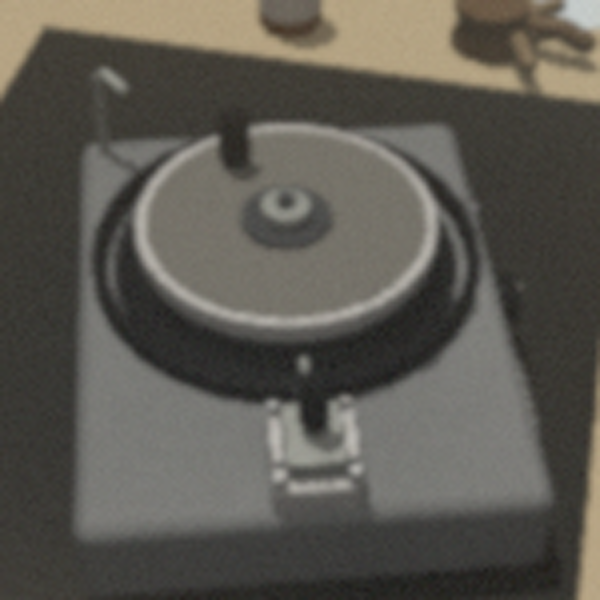

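The side crop confirms the knob, nut and pointer grip. Averaging the depth and pixel results, in world coordinates:

| Point | Position (m) | Check |
|---|---|---|
| Spindle | (.561, -.001) | – |
| Knob | (.608, -.046) | 65 mm from the spindle, against the 66 given |
| Grip | (.506, .173) | 182 mm from the spindle |

Before moving I'll check the pipe, whether the arm can reach the poses, and the force noise.

```bash
cat >> h.py <<'E'
C=np.array([.561,-.001]);KN=np.array([.6078,-.0463]);G=np.array([.5058,.173])
d=G-C;LY=d/np.linalg.norm(d);LX=np.array([LY[1],-LY[0]])
def rot(s=1):
    x=np.r_[s*LY,0];z=np.array([0,0,-1.]);return np.c_[x,np.cross(z,x),z]
E
python3 - <<'E'
from bench import *
from h import *
T=dict(np.load("top0.npz"));S=dict(np.load("side0.npz"))
p=tri([T,S],[(282.5,140.5),(205.5,158.5)]);print("pipe",p,(p[:2]-C)@LX,(p[:2]-C)@LY,"LY",LY,np.degrees(np.arctan2(LY[1],LY[0])))
for s in(1,-1):
    for P in(np.r_[G,.2],np.r_[G,.130],*[np.r_[C+.066*np.array([np.cos(a),np.sin(a)]),.13] for a in np.arange(0,6.28,.785)]):
        q=ik(P,rot(s));print(s,None if q is None else np.round(q))
F=[]
for i in range(8): F.append(observe()["wrist_force"]);sleep(.02)
print(np.mean(F,0),np.std(F,0))
E
```

```text
pipe [ 0.70836675 -0.07884259  0.14971192] 0.11692890806384984 -0.1187605079196166 LY [-0.30238954  0.95318443] 107.60118136778561
1 [-39.   9.  16. 101.  -3.  71.  86.]
1 [-38.  12.  16. 106.  -4.  62.  87.]
1 [-28.  26.  31.  92. -14.  66. 114.]
1 [-29.  23.  26.  95. -11.  65. 107.]
1 [-33.  17.  25. 102.  -8.  63. 103.]
1 [-36.  11.  28. 109.  -6.  62. 103.]
1 [-37.   8.  35. 112.  -5.  62. 107.]
1 [-36.  12.  40. 109.  -9.  62. 115.]
1 [-32.  19.  40. 102. -14.  64. 121.]
1 [-29.  24.  37.  95. -16.  66. 120.]
-1 [-49.   9.  28. 101.  -4.  71. -92.]
-1 [-49.  13.  28. 106.  -7.  62. -90.]
-1 [-32.  27.  37.  92. -17.  67. -64.]
-1 [-36.  24.  35.  95. -15.  66. -70.]
-1 [-40.  18.  34. 102. -11.  64. -75.]
-1 [-42.  11.  36. 109.  -7.  62. -76.]
-1 [-41.   8.  39. 112.  -6.  62. -72.]
-1 [-39.  12.  44. 109. -10.  62. -63.]
-1 [-36.  20.  46. 102. -16.  64. -57.]
-1 [-32.  26.  42.  95. -18.  66. -58.]
[-0.17241829  0.49843665  0.17872253] [0.53204585 0.56952599 0.63331668]
```

```bash
cat >> h.py <<'E'
def wf(n=6):
    from bench import observe,sleep
    F=[]
    for i in range(n): F.append(observe()["wrist_force"]);sleep(.015)
    o=observe();return np.mean(F,0),o["tcp_pos"],o
E
python3 - <<'E'
from bench import *
from h import *
R=rot(-1)
gripper_to(.045,30)
movep(np.r_[G,.19],R); servo_line(np.r_[G,.132],v=.1)
f0,p,o=wf();print(o["time"],f0,p)
gripper_to(0.0,30)
f,p,o=wf();print(o["time"],f,p,o["grip_width"])
def step(s,v):
    global tgt
    tgt=tgt-np.r_[s*LY,0];servo_line(tgt,v=v);f,q,o=wf(4)
    print(round(o["time"],2),"cmd",np.round(-(tgt-p0)[:2]@LY*1e3,2),"act",np.round(-(q-p0)[:2]@LY*1e3,2),"lat",np.round((q-p0)[:2]@LX*1e3,2),"Fy",np.round(f[:2]@LY,2),"Fx",np.round(f[:2]@LX,2),"z",f[2].round(1),"rad",np.round((q[:2]-C)@LY*1e3,1))
p0=p.copy();tgt=p.copy()
for s in(.004,.003,.001,.001,.0005,.0005): step(s,.02)
E
```

```text
3.925 [-0.38409615  0.22298028 -0.15626668] [0.50629416 0.17321563 0.13277249]
4.6333 [ 1.33058414 -5.12629095  1.13689821] [0.50625714 0.17170826 0.13207869] 0.017208595440378224
5.12 cmd 4.0 act 0.18 lat -0.0 Fy 11.4 Fx -0.87 z -0.4 rad 181.0
5.48 cmd 7.0 act 1.97 lat 0.02 Fy 14.38 Fx -0.99 z -0.1 rad 179.2
5.8 cmd 8.0 act 2.56 lat 0.03 Fy 15.71 Fx -0.66 z -0.3 rad 178.6
6.12 cmd 9.0 act 3.43 lat 0.03 Fy 16.41 Fx -0.5 z -0.8 rad 177.7
6.43 cmd 9.5 act 3.84 lat 0.04 Fy 16.93 Fx 0.07 z -0.4 rad 177.3
6.75 cmd 10.0 act 4.33 lat 0.03 Fy 16.36 Fx -0.24 z -0.1 rad 176.9
```

Run:
```python
from bench import *
from h import *
p=observe()["tcp_pos"]
p0=np.array([0.50625714,0.17170826,0.13207869]);tgt=p0-np.r_[.010*LY,0]
def step(s,v):
    global tgt
    tgt=tgt-np.r_[s*LY,0];servo_line(tgt,v=v);f,q,o=wf(5)
    c,a=-(tgt-p0)[:2]@LY*1e3,-(q-p0)[:2]@LY*1e3
    print(round(o["time"],2),"cmd",c.round(2),"act",a.round(2),"lag",(c-a).round(2),"Fy",np.round(f[:2]@LY,2),"Fx",np.round(f[:2]@LX,2))
    return c-a
base=None
step(.005,.02)
L=[step(.001,.01) for i in range(2)]
for i in range(22):
    l=step(.0005,.005)
    if l>min(L)+.55: break
    L.append(l)
```

```text
7.23 cmd 15.0 act 9.87 lag 5.13 Fy 14.63 Fx -0.38
7.57 cmd 16.0 act 10.53 lag 5.47 Fy 16.16 Fx -0.74
7.9 cmd 17.0 act 11.45 lag 5.55 Fy 15.81 Fx -0.23
8.23 cmd 17.5 act 11.86 lag 5.64 Fy 16.44 Fx -0.66
8.57 cmd 18.0 act 12.31 lag 5.69 Fy 16.36 Fx -0.1
8.9 cmd 18.5 act 12.81 lag 5.69 Fy 16.93 Fx -0.35
9.23 cmd 19.0 act 13.29 lag 5.71 Fy 17.21 Fx -0.19
9.57 cmd 19.5 act 13.82 lag 5.68 Fy 16.66 Fx -0.09
9.9 cmd 20.0 act 14.28 lag 5.72 Fy 16.56 Fx -0.04
10.23 cmd 20.5 act 14.82 lag 5.68 Fy 16.51 Fx -0.29
10.57 cmd 21.0 act 15.33 lag 5.67 Fy 16.52 Fx -0.28
10.9 cmd 21.5 act 15.8 lag 5.7 Fy 16.74 Fx -0.01
11.23 cmd 22.0 act 16.32 lag 5.68 Fy 16.44 Fx 0.27
11.57 cmd 22.5 act 16.81 lag 5.69 Fy 16.68 Fx -0.19
11.9 cmd 23.0 act 17.3 lag 5.7 Fy 16.41 Fx -0.34
12.23 cmd 23.5 act 17.81 lag 5.69 Fy 16.47 Fx 0.02
12.57 cmd 24.0 act 18.31 lag 5.69 Fy 16.74 Fx -0.46
12.9 cmd 24.5 act 18.82 lag 5.68 Fy 16.55 Fx 0.09
13.23 cmd 25.0 act 19.34 lag 5.66 Fy 16.75 Fx -0.41
13.57 cmd 25.5 act 19.83 lag 5.67 Fy 16.75 Fx 0.07
13.9 cmd 26.0 act 20.32 lag 5.68 Fy 16.33 Fx -0.16
14.23 cmd 26.5 act 20.71 lag 5.79 Fy 17.1 Fx -0.06
14.57 cmd 27.0 act 21.02 lag 5.98 Fy 17.63 Fx 0.05
14.9 cmd 27.5 act 21.33 lag 6.17 Fy 18.18 Fx -0.32
```

Run:
```python
from bench import *
from h import *
R=rot(-1)
p=observe()["tcp_pos"]; p[2]=.132
servo_line(p,v=.03);f,q,o=wf();print("relax",f,(q-p)*1e3)
gripper_to(.045,25);f,q,o=wf();print("open",f,(q-p)*1e3,o["time"])
servo_line(np.r_[q[:2],.19],v=.12)
movep(np.r_[KN,.19],R);servo_line(np.r_[KN,.131],v=.1)
f,q,o=wf();print(o["time"],f,q)
gripper_to(0,25);f,q,o=wf();print(o["time"],f,q,o["grip_width"])
v=q[:2]-C;print("r",np.linalg.norm(v),"lap angle",np.degrees(np.arctan2(v@LY,v@LX)))
f=grab_frame("top");cv2.imwrite("pics/t2.png",cv2.resize(f["pixels"][140:260,150:310],None,fx=4,fy=4)[:,:,::-1])
```

```text
relax [-1.42503976  1.11148331  2.12132162] [-0.09262332  0.22096619  0.0480745 ]
open [ 0.17116544 -0.22189281  0.15284547] [-0.0137555   0.00483057 -0.00028749] 16.2417
18.6 [0.32898214 0.07192167 0.09329315] [ 0.60829267 -0.04632548  0.1318137 ]
19.25 [ 3.51770033 -4.36025698 -0.85444607] [ 0.60819618 -0.04716487  0.13122815] 0.020979054622180505
r 0.06602025959380539 lap angle -61.96829372398547
```

View pics/t2.png

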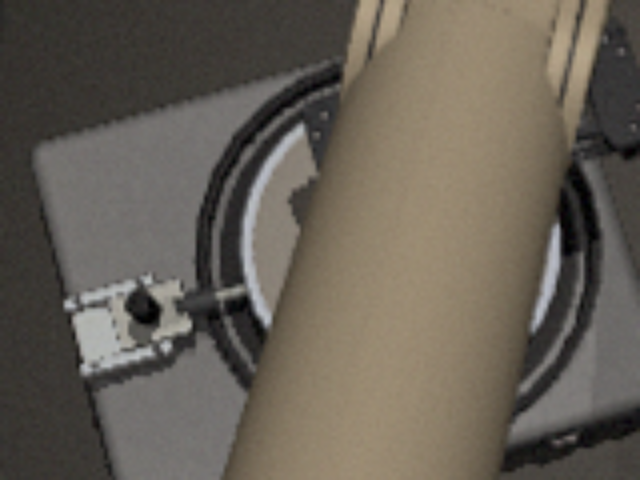

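The picture shows the slide moved in with the pin at the rim (crop about (245,292)), and the gripper on the knob. The knob radius comes out at 66.0 mm, so the spindle centre is right. Now I'll turn the plate slowly and record the tangential force.

```bash
cat >> h.py <<'E'
def pos(a,z=.131,r=.066): # lap angle in degrees
    a=np.radians(a);return np.r_[C+r*(np.cos(a)*LX+np.sin(a)*LY),z]
def meas(acmd,n=5):
    f,q,o=wf(n);v=q[:2]-C;a=np.arctan2(v@LY,v@LX)
    er=np.cos(a)*LX+np.sin(a)*LY;et=-np.sin(a)*LX+np.cos(a)*LY
    e=(pos(acmd)[:2]-q[:2])*1e3
    row=[o["time"],acmd,np.degrees(a)%360,-(f[:2]@et),f[:2]@er,e@et,e@er,f[2]]
    print(*np.round(row,2));return row
E
python3 - <<'E'
from bench import *
from h import *
rows=[];a=-62.
print("t cmd act Ft Fr lagt lagr Fz")
rows.append(meas(a))
while a<-62+366 and observe()["time"]<42:
    a+=10;servo_line(pos(a),v=.04);r=meas(a);rows.append(r)
    if r[3]>9.5: print("STOP high force");break
np.save("fwd.npy",rows)
E
```

```text
t cmd act Ft Fr lagt lagr Fz
19.38 -62.0 298.04 0.86 5.62 -0.05 -0.02 -0.73
19.89 -52.0 308.83 -3.13 3.03 -0.95 -0.05 -0.13
20.42 -42.0 318.57 -1.94 2.87 -0.66 -0.05 2.29
20.94 -32.0 328.61 -1.7 2.78 -0.7 -0.04 3.42
21.47 -22.0 338.45 -1.51 2.25 -0.52 -0.03 4.64
21.99 -12.0 348.44 -0.73 1.72 -0.5 -0.02 5.12
22.52 -2.0 358.89 -1.11 1.18 -1.02 -0.03 5.68
23.04 8.0 9.04 -1.99 0.54 -1.2 -0.03 6.89
23.57 18.0 19.13 -2.15 -0.23 -1.3 0.03 7.14
24.09 28.0 29.05 -2.53 -0.91 -1.21 -0.0 8.29
24.62 38.0 39.1 -2.98 -0.81 -1.26 0.01 8.88
25.14 48.0 49.3 -5.14 -1.29 -1.5 0.01 10.31
25.67 58.0 59.26 -5.54 -1.59 -1.46 0.03 10.21
26.19 68.0 69.08 -4.82 -1.01 -1.25 0.04 10.19
26.72 78.0 79.1 -5.24 -1.09 -1.26 0.05 9.98
27.24 88.0 89.19 -6.06 -1.14 -1.37 0.08 10.67
27.77 98.0 99.06 -4.94 -1.2 -1.23 0.05 9.56
28.29 108.0 109.37 -7.45 -1.02 -1.58 0.04 11.08
28.82 118.0 119.14 -5.82 -1.05 -1.32 0.04 8.85
29.34 128.0 129.04 -4.65 -1.89 -1.2 0.03 7.89
29.87 138.0 138.03 -0.22 -2.99 -0.03 0.01 3.94
30.39 148.0 148.88 -4.34 -2.18 -1.01 -0.02 5.3
30.92 158.0 158.51 -3.08 -2.09 -0.59 -0.02 5.02
31.44 168.0 167.84 0.69 -1.56 0.19 -0.04 4.54
31.97 178.0 178.44 -1.62 -1.82 -0.5 -0.1 4.62
32.49 188.0 188.21 -1.73 -0.98 -0.24 -0.1 4.04
33.02 198.0 198.65 -5.12 -1.07 -0.75 -0.12 2.63
33.54 208.0 208.17 -3.34 0.22 -0.2 -0.15 3.81
34.07 218.0 218.28 -4.04 0.49 -0.32 -0.12 3.66
34.59 228.0 228.23 -4.42 1.62 -0.27 -0.13 3.44
35.12 238.0 238.13 -3.71 2.66 -0.14 -0.15 4.36
35.64 248.0 248.12 -3.17 3.63 -0.14 -0.12 4.15
36.17 258.0 258.09 -3.01 4.12 -0.1 -0.1 4.42
36.69 268.0 268.13 -2.01 4.46 -0.16 -0.07 4.67
37.22 278.0 278.21 -2.21 4.77 -0.24 -0.07 4.69
37.74 288.0 288.37 -1.8 5.49 -0.43 -0.04 4.14
38.27 298.0 298.54 -1.52 5.12 -0.63 -0.08 4.42
38.79 308.0 308.83 -1.34 4.97 -0.96 -0.02 4.38
```

The stops overshoot and stick, so these static forces only bound the drag. They do show low drag at about 280–340° and higher drag around 50–240°. I'll sample again, creeping forward slowly so the plate is truly sliding when I read the force.

```bash
cat > s.py <<'E'
from bench import *
from h import *
def go(a,b,st=15,v=.06):
    n=max(1,int(np.ceil(abs(b-a)/st)))
    for x in np.linspace(a,b,n+1)[1:]: servo_line(pos(x),v=v)
    return b
def creep(a,s=1):
    servo_line(pos(a+s*4.5),v=.02);r0=meas(a+s*4.5,2)
    servo_line(pos(a+s*6.),v=.01);return meas(a+s*6.,8)
E
python3 - <<'E'
from s import *
a=go(308,405);a=45.;rows=[]
for k in range(8):
    rows.append(creep(a));a+=6
    F=[r[3] for r in rows]
    if len(F)>=5 and F[-1]<max(F)-2 and F[-2]<max(F)-.7: break
    if observe()["time"]>54: break
    a=go(a,a+21,11)
np.save("cr.npy",rows)
E
```

```text
42.15 49.5 49.82 2.62 -1.86 -0.37 0.03 6.27
42.61 51.0 51.21 2.94 -1.56 -0.24 0.04 6.2
43.75 76.5 76.77 1.32 -3.15 -0.32 0.03 7.19
44.21 78.0 77.89 3.68 -3.25 0.13 0.04 4.57
45.35 103.5 103.3 1.83 -4.46 0.23 0.04 4.1
45.81 105.0 103.67 8.84 -5.95 1.53 0.04 -0.95
46.95 130.5 129.78 1.57 -5.63 0.83 0.01 2.82
47.41 132.0 130.74 5.16 -6.42 1.45 -0.09 -0.38
48.55 157.5 155.41 5.78 -3.93 2.41 -0.07 2.51
49.01 159.0 156.59 6.61 -3.87 2.77 -0.08 2.48
```

```bash
cat >> s.py <<'E'
def creep2(a):
    R=[]
    servo_line(pos(a+6),v=.025);R.append(meas(a+6,2))
    servo_line(pos(a+7.5),v=.012);R.append(meas(a+7.5,5))
    servo_line(pos(a+9),v=.012);R.append(meas(a+9,6));return R
E
python3 - <<'E'
from s import *
a=159
for d in(1.5,1.5): a+=d;servo_line(pos(a),v=.012);meas(a,5)
for t in(195,227,259):
    a=go(a,t,16,.07);creep2(a);a+=9
E
```

```text
49.38 160.5 158.68 4.02 -3.04 2.1 -0.07 3.46
49.76 162.0 159.91 5.42 -2.66 2.41 -0.08 3.79
51.22 201.0 199.9 2.06 1.81 1.27 -0.08 10.34
51.59 202.5 200.86 5.15 2.48 1.89 -0.09 12.11
51.98 204.0 202.96 2.13 2.25 1.19 -0.09 9.43
53.12 233.0 232.56 0.67 2.73 0.51 -0.13 7.8
53.5 234.5 233.67 2.67 3.4 0.96 -0.14 10.11
53.89 236.0 235.33 1.89 2.69 0.78 -0.11 9.37
55.03 265.0 264.77 -0.31 3.28 0.26 -0.12 6.54
55.41 266.5 266.02 1.15 3.52 0.55 -0.12 7.7
55.8 268.0 267.53 1.05 3.37 0.54 -0.14 7.29
```

The readings stick and slip, so the drag curve is coarse. Its flanks at roughly 50° and 225° put the high spot near 140°. I'll go there and cross-check by vision. The plate's centre shifts by up to 4 mm against the first picture, taken at 298°, and that shift gives the direction of the offset.

Run:
```python
from s import *
a=268.
for t in np.linspace(268,140,9)[1:]:
    servo_line(pos(t),v=.06);meas(t,2)
for n in("side","top"):
    f=grab_frame(n);np.savez(f"{n}1.npz",**f)
    c=(230,140,330,260) if n=="side" else (150,140,310,260)
    if n=="side": c=(190,140,320,260)
    cv2.imwrite(f"pics/{n}1.png",cv2.resize(f["pixels"][c[1]:c[3],c[0]:c[2]],None,fx=4,fy=4)[:,:,::-1])
a=cv2.imread("pics/side1.png");b=cv2.imread("pics/top1.png");w=np.zeros((480,800,3),np.uint8)
m=np.hstack([a,b]);m=cv2.resize(m,(800,int(480*800/m.shape[1])));cv2.imwrite("pics/m1.png",m)
```

```text
56.29 252.0 250.92 4.11 2.77 1.25 -0.14 10.38
56.78 236.0 234.82 3.21 2.91 1.36 -0.14 10.93
57.28 220.0 218.41 6.46 3.64 1.83 -0.12 12.9
57.77 204.0 202.15 5.61 2.91 2.13 -0.11 11.33
58.26 188.0 185.67 7.6 1.81 2.69 -0.1 10.64
58.75 172.0 169.45 8.5 -0.65 2.94 -0.11 6.58
59.24 156.0 154.29 5.93 -2.14 1.97 -0.05 2.8
59.73 140.0 138.2 8.96 -4.76 2.08 -0.04 -0.81
```

View pics/m1.png

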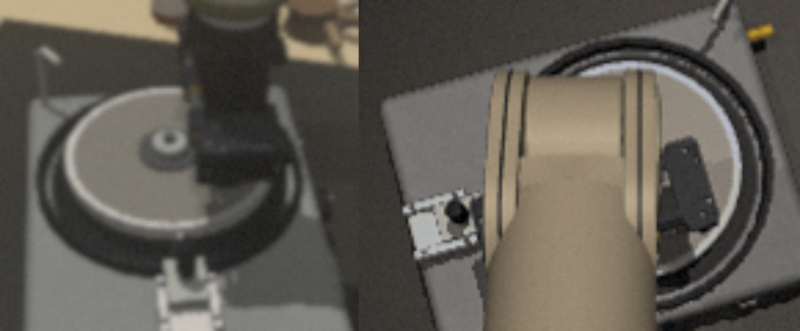

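Side crop: the left and front of the rim are visible (about x 65–240, y 90–235). Top crop: the right rim arc is visible. I'll compare radial rim profiles between the first pictures and these.

```bash
cat > vis.py <<'E'
from h import *
def prof(f,w,r,z=.112):
    u=np.cos(w)*LX+np.sin(w)*LY
    P=np.c_[C+np.outer(r,u),np.full(len(r),z)]
    uv=cv2.projectPoints(P,cv2.Rodrigues(f["R"])[0],f["t"],f["K"],f["dist_coeffs"])[0][:,0].astype(np.float32)
    g=f["pixels"].astype(np.float32).mean(2)
    return cv2.remap(g,uv[:,:1],uv[:,1:],cv2.INTER_CUBIC)[:,0]
r=np.arange(.080,.114,.0002);sh=np.arange(-30,31)
i0=slice(40,len(r)-40)
def run(n,a0=298.,a1=138.2):
    A=dict(np.load(n+"0.npz"));B=dict(np.load(n+"1.npz"));out=[]
    for w in np.radians(np.arange(0,360,3)):
        p,q=prof(A,w,r),prof(B,w,r);p0=p[i0]
        cc=[np.corrcoef(p0,q[40+s:len(r)-40+s])[0,1] for s in sh];k=int(np.argmax(cc))
        if cc[k]>.97 and p0.std()>8 and 0<k<60 and .6<q.std()/p.std()<1.6: out.append((w,sh[k]*.2,cc[k]))
    return np.array(out)
allo=[]
for n in("side","top"):
    o=run(n);print(n,len(o));print(" ".join(f"{np.degrees(x[0]):.0f}:{x[1]:.1f}" for x in o))
    allo.append(o)
for nm,o in(("side",allo[0]),("top",allo[1]),("all",np.vstack(allo))):
    W=np.ones(len(o),bool)
    if len(o)<6: continue
    for _ in range(6):
        M=np.c_[np.cos(o[:,0]),np.sin(o[:,0])];s=np.linalg.lstsq(M[W],o[W,1],rcond=None)[0];e=o[:,1]-M@s;W=abs(e)<max(.4,2*e[W].std())
    D=np.degrees(np.arctan2(s[1],s[0]));L=np.hypot(*s)
    # shift = 2[u(b+138.2)-u(b+298)] = 4 sin(-79.9)*u(b+218.1+90)
    b=D-180-(218.1+90)
    print(nm,W.sum(),"shift mm",s.round(2),"len",L.round(2),"exp",round(4*np.sin(np.radians(79.9)),2),"high spot when knob at",(90-b)%360,"res",e[W].std().round(2))
E
python3 vis.py
```

```text
side 61
0:0.4 3:0.4 6:0.4 9:0.4 12:1.0 15:1.2 18:1.4 21:1.4 24:2.0 27:2.2 30:2.4 33:2.4 36:2.6 39:2.4 42:2.6 45:3.2 48:2.4 51:3.0 54:3.0 57:3.4 60:3.0 63:3.4 66:3.6 69:3.8 72:4.2 75:3.8 78:3.6 81:4.0 84:3.8 87:4.6 93:3.8 96:4.2 99:3.4 102:3.8 261:-4.4 264:-4.2 267:-4.2 270:-4.4 273:-4.2 276:-3.4 279:-3.2 300:-3.4 303:-3.2 306:-3.0 309:-3.2 312:-3.2 315:-2.4 318:-2.4 321:-2.8 324:-2.4 327:-1.6 330:-1.8 333:-1.8 336:-1.4 339:-0.6 342:-0.4 345:-0.2 348:-0.2 351:-0.4 354:0.0 357:0.2
top 42
0:0.4 201:-2.0 204:-1.8 207:-1.6 228:-2.8 231:-2.6 237:-4.2 240:-2.8 243:-3.8 246:-3.8 249:-3.4 252:-3.4 255:-2.8 258:-4.0 261:-4.0 264:-3.8 267:-3.6 270:-3.8 273:-4.2 276:-3.2 279:-4.2 282:-3.4 285:-3.8 288:-3.6 291:-3.8 294:-3.6 297:-2.8 300:-3.4 303:-3.0 306:-3.4 309:-2.6 312:-2.8 315:-3.4 318:-2.8 321:-2.2 324:-2.2 327:-1.6 330:-1.6 345:-0.2 351:-0.4 354:0.0 357:-0.4
side 52 shift mm [0.19 4.01] len 4.02 exp 3.94 high spot when knob at 130.85891749012387 res 0.23
top 39 shift mm [0.2 3.8] len 3.8 exp 3.94 high spot when knob at 131.0597281670299 res 0.31
all 93 shift mm [0.26 3.91] len 3.92 exp 3.94 high spot when knob at 131.89785658538864 res 0.28
```

Both cameras agree: the shift is 3.9 mm (3.94 expected), and the high spot is at the pin with the knob at about 131°. It now stands at 138.2°, so I'll correct slowly.

Run:
```python
from s import *
a=134.;servo_line(pos(a),v=.03);r=meas(a,2)
for i in range(8):
    e=r[2]-131.2
    if abs(e)<1 or r[0]>63.5: break
    a-=np.clip(e,-2.5,2.5);servo_line(pos(a),v=.02);r=meas(a,2)
q=observe()["tcp_pos"];q[2]=.131;servo_line(q,v=.03);r=meas(r[2],2)
```

```text
60.25 134.0 134.9 -3.35 -1.56 -1.03 0.01 7.0
60.58 131.5 132.49 -3.38 -1.71 -1.14 0.02 8.12
60.86 130.21 131.17 -4.18 -1.57 -1.11 0.01 7.8
61.14 131.17 131.28 -0.36 -2.5 -0.12 0.01 4.86
```

```bash
python3 - <<'E'
from s import *
gripper_to(.045);q=observe()["tcp_pos"];print(observe()["time"])
servo_line(np.r_[q[:2],.2],v=.12)
set_joints(observe()["q"]+np.array([-35,0,0,0,0,0,0]))
print(observe()["time"],observe()["wrist_force"])
for n in("side","top"):
    f=grab_frame(n);np.savez(f"{n}1.npz",**f)
    if n=="top":
        cv2.imwrite("pics/t3.png",cv2.resize(f["pixels"][140:260,150:310],None,fx=4,fy=4)[:,:,::-1])
        m=blobs(f,(210,160,292,242),45,30);print(m,[(np.round(np.linalg.norm(k),4),np.degrees(np.arctan2(k@LY,k@LX))) for k in [onz(f,x[2],.147)[:2]-C for x in m]])
E
sed -e 's/138\.2/131.3/g;s/218\.1/214.65/g;s/79\.9/83.35/g' vis.py > vis2.py; python3 vis2.py | grep shift
```

```text
61.8667
63.7583 [-0.57200722 -0.51197387 -0.24295674]
[(np.int32(83), array([210, 160,  25,  18]), array([220.06024096, 166.27710843])), (np.int32(72), array([266, 160,  26,  23]), array([280.36111111, 168.66666667])), (np.int32(126), array([210, 215,  33,  27]), array([222.56349206, 232.41269841])), (np.int32(52), array([230, 217,   9,   9]), array([233.5 , 221.25])), (np.int32(45), array([253, 228,  27,  14]), array([266.06666667, 237.15555556]))] [(np.float64(0.1062), np.float64(26.50025443711367)), (np.float64(0.105), np.float64(-62.43982577293489)), (np.float64(0.1056), np.float64(127.15936996844597)), (np.float64(0.0687), np.float64(130.96783015329532)), (np.float64(0.1039), np.float64(-173.17417255342107))]
side 68 shift mm [0.47 3.94] len 3.97 exp 3.97 high spot when knob at 131.40572807795473 res 0.27
top 116 shift mm [0.41 3.89] len 3.91 exp 3.97 high spot when knob at 130.67554444714204 res 0.31
all 175 shift mm [0.47 3.94] len 3.97 exp 3.97 high spot when knob at 131.41210960989338 res 0.27
```

View pics/t3.png

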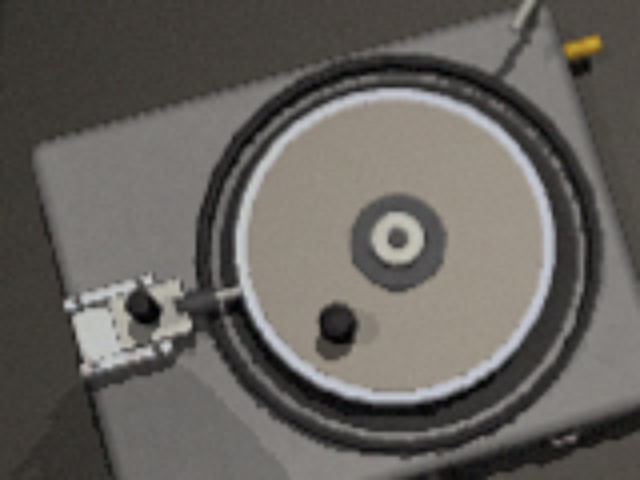

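The arm is clear. The pin meets the rim at crop (240,292), the knob stands at 131.0°, and vision puts the high spot at 131.4° with the plate unoccluded. I'm handing in now.

```bash
python3 -c "
from bench import *
hand_in();print(observe()['time'])"
```

```text
the job is handed in; nothing more can be done
the job is handed in; nothing more can be done
```

The job is handed in. The plate stands still with its high spot at the pin to within about 1° by vision, the pin is on the rim, and the arm is clear. No verdict was given. The clock was at about 64 s of the 72 s allowed at the last reading before I handed in.

- **Pointer:** I slid it in until the drag rose about 1.5 N above its steady 16.5 N, which was first light contact. I then eased off the push and let go. The plate turned out to be close to its low spot at that moment.
- **Turning:** I gripped the knob and turned the plate more than a full turn. The force readings were coarse because the plate stuck and slipped, and they put the high spot only at roughly 135–150°.
- **Finding the high spot:** I compared the rim in pictures taken at different knob angles. Both cameras showed the plate's centre shift by 3.9 mm, as expected, which put the high spot at 131° of knob angle.
- **Last check, arm clear:** The knob measured 131.0–131.3°, and the high spot came out at 130.7° from the top view and 131.4° from the side.

**Not confirmed:**
- **Pin force:** I did not measure it directly. Because the pin first touched near the low spot, it now bears at an estimated 11–12 N, with about 4 mm of spring used of the 9 mm it has. That is more than at first touch, and I did not back the pointer off.
- **Force against vision:** The force estimate alone agreed with the vision result only to within about 5–20°.

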